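Check the grinder's gear oil with the gauge rod

ROBOT

A 7-joint arm with a two-finger parallel gripper is mounted at the origin on the work surface. World frame = base frame: x ahead of the robot, y to its left, z up, the work surface at z = 0. Lengths are in m, angles in rad, forces in N, time in s.
With the tool pointing down it reaches from about 0.425 to 0.95 m from the base axis. Payload 16.7 kg.
Tool frame: the origin (TCP) lies on the centre line of the jaws, within the pads' length; the fingertips stand 8 mm ahead of it and the grasp point (between the pads) lies 11 mm behind it; z points along the fingers, y is the line along which they close (so a half turn about z gives the same grasp; the last joint's range is limited). The gripper opens to 94 mm and grips with 3 to 60 N. Pads are 16 mm wide; open, the fingers measure 119 mm over their backs; the gripper's body (75 mm by 177 mm) begins 78 mm behind the grasp point.
Start: joints at [-1.26, 0.426, 0.074, 1.606, -0.034, 1.111, -0.067], TCP at [0.3, 0.605, 0.213] pointing down, gripper open.
Joint ranges: [-2.85, 2.85], [-0.5, 2.14], [-1.23, 1.37], [0.21, 2.46], [-1.02, 4.16], [0.16, 2.05], [-2.73, 2.73]. Speed limits (rad/s): [1.89, 1.89, 2.39, 2.39, 3.01, 3.01, 3.01].

INTERFACE

Orientations are given as a unit quaternion [w, x, y, z].
In Python, from plant import robot gives the robot as it stands. The module is installed in compiled form; this text tells all that it offers.
- The arm moves only by the tool step_arm, never from a script. Its argument "moves" is a list of rows, each an object of numbers: "tx", "ty", "tz": the shift along the tool's x, y, z in cm; "ax", "ay", "az": the turn, a rotation vector about the tool's x, y, z in degrees. A call has 1 to 20 rows; each row is the pose to reach, as a shift and turn from the pose commanded when the call began, along the tool's axes at that moment; what a row does not reach only later rows make up. A row lasts 1/8 s, in which the tool goes at most 62.5 mm and 10.7 degrees, less where a joint would pass 70% of its speed; a pose out of reach is approached as far as the arm can. A call with a gripper value outside its range is refused whole. "hand" is the opening in per cent of the stroke, from 0 (shut) to 100 (fully open), set as the call begins (left out, the last holds). The fingers move at their own pace and stop on an object; "force" is the grip in N (left out, the last holds). Time passes only in rows, so rows that repeat a pose let the fingers close. It gives the time, the measured TCP pose, the force, the opening and the grip force at its end, in the units of the state.
- robot.observe(): the state, without advancing time (a new reading comes with each control period).
- robot.camera(name): name is "scene" or "top" or "wrist"; returns a dict with "color" (384x512x3 uint8, blue, green, red), "z_map" (384x512 float32, m along the optical axis (not along the pixel's ray), 0 where there is no reading), "fx", "fy", "cx", "cy" (pixels), "R" (3x3) and "t" (3): a world point X has camera coordinates R X + t. Camera axes: x right, y down, z forward; pixel columns grow to the right and rows downward; lengths in m; the calibration is good to about 2 mm. The wrist camera is an equidistant fisheye: a pixel r from the principal point sees the ray r / f radians off the axis. A picture is of the moment at which its call begins.
- robot.hand_in(): hands the job in; it is judged then, once.
Trained networks look in a picture, given as the dict that the camera call returned (one of the last four; its "shot" number tells which), for a name from the list of things; names that differ only in an ending like _2 or _b are one class to them, and where a whole thing is asked for, a point or a joint stands for the part that bears it (a point fixed in the world has none). Each returns a list of dicts, best first, with "conf" (0 to 1); they miss things now and then, are a little off and sometimes report something else, mostly with a low value. They report only what shows in the picture. A call takes as long as a camera call. They do not tell look-alikes from the thing itself.
- robot.find_in(query, picture): "position" ([column, row] in pixels, amid what is visible of it).
- robot.mark_of(query, picture): "position" ([column, row] in pixels: a listed point, or the origin of a listed thing).
The state is a dict: "time": time; "qpos": joint angles; "joint_velocities": joint speeds; "joint_torque": joint torques, N m; "tcp_pos": TCP position; "tool_rot": TCP orientation; "ft_force": force on the tool from outside, world axes, zero at the start; "wrist_torque": the same for the moment, N m; "grip_width": finger opening in m; "grasp_force": force on a finger pad.
Only numpy, scipy, OpenCV 4.12 (cv2) and the standard library are available. Lean on these libraries where they do the work, as an engineer would, in place of code of your own. Each camera call takes 0.05 s, during which the arm holds its last target. There are 200 camera calls.

TASK

First stand the small drip cup on the table halfway between the yellow tin and the green tin. Then take the gauge rod from its cradle by the red handle, slide it down the grinder's slanted brass guide tube until its collar stops on the mouth of the tube, and draw it right out again. Finish while holding the rod in the gripper, level and still, with its tip over the drip cup and about 100 mm above it for reading; do not shift the tins, and do not rest the rod on anything.

Things in the scene. Friction and masses are not known exactly. Their poses are not given: they have to be found in the camera images.
- cup_center (a point): centre of the loose drip cup, an open round aluminium cup with straight sides, 56 mm across and 34 mm high, wall 3 mm, 80 g; this point is on its axis 17 mm above its underside. Grip it across its outside from above.
- tin_yellow: closed yellow tin, 72 mm across, 75 mm high, loose, 0.5 kg; origin at the centre of its underside, z up. Its -y axis points at the green tin.
- tin_green: closed green tin, 72 mm across, 75 mm high, loose, 0.5 kg; origin at the centre of its underside. It stands 192 to 208 mm from the yellow tin, centre to centre.
- gauge_grip (a point): centre of the red handle of the loose gauge rod (90 g): grip it here. x axis: along the rod to the tip. Handle: square bar 16 x 16 mm, x = -32 to +32 mm, two flats upright at the start. Behind it an 8 mm stub with a 14 mm ball ends at x = -63 mm. At the start the rod lies level in the cradle, axis 50 mm above the table; nothing stands beside the handle.
- gauge_collar (a point): centre of the stop face (towards the tip) of the rod's brass collar, 32 mm across and 8 mm thick, next to the handle; on the rod's axis, 40 mm from gauge_grip; same axes
- gauge_tip (a point): the very end of the rod's rounded tip, 135 mm from gauge_grip, 95 mm from the collar's stop face; between them the rod is round steel, 8 mm across; same axes as gauge_grip
- cradle: fixed wooden base 210 x 60 x 12 mm (x = -85 to 125 mm) with two steel forks, 64 mm high, open at the top (slots 11 mm wide), under the rod at x = 90 mm and x = -44 mm; origin on the table under the handle's centre, x axis along the resting rod to its tip. The rod lifts straight up out of it.
- guide_tube: fixed brass guide tube on the grinder's green gearbox; origin at the centre of its mouth, 102 mm above the table; z axis along the tube, outwards and up, 30 degrees above level (the rod goes in along -z). Bore 14 mm, flared to 28 mm over the last 18 mm (rim 36 mm outside); 105 mm deep and open below: only the collar stops the rod.
- grinder: fixed grinder; origin on the table under the centre of its green gearbox (130 x 130 mm, 120 mm high). The guide tube leaves its +y face, mouth 48 mm beyond that face; a grey motor is on the -y side. Grindstone 150 mm across on the +x side, x = 85 to 109 mm, top 165 mm above the table.
There are look-alikes about, which are no part of the job. Of the things shaped like the part that bears cup_center, the aluminium one is meant.

How it is judged:
On the way, in this order (a step that is already met when the one before it is completed fails the run):
1. the drip cup stands halfway between the tins, let go (x of cup_center in the frame of tin_yellow between -0.02 and 0.02 m and y of cup_center in the frame of tin_yellow between -0.12 and -0.08 m and height (world z) of cup_center below 0.022 m and angle between cup_center's own z axis and vertical below 0.1 rad and contact force between cup and the fingers below 0.2 N), for 0.2 s.
2. the gauge rod is in the guide tube with its collar on the mouth (x of gauge_collar in the frame of guide_tube between -0.006 and 0.006 m and y of gauge_collar in the frame of guide_tube between -0.006 and 0.006 m and z of gauge_collar in the frame of guide_tube below 0.003 m and z of gauge_tip in the frame of guide_tube below -0.09 m and x of gauge_tip in the frame of guide_tube between -0.008 and 0.008 m and y of gauge_tip in the frame of guide_tube between -0.008 and 0.008 m), for 0.2 s.
3. the gauge rod is drawn right out of the guide tube (z of gauge_tip in the frame of guide_tube above 0.01 m), for 0.1 s.
At the end, for the whole second after the job is handed in: the cup stands upright on the table, let go, within 20 mm of halfway between the tins (along and across their line); the rod is held still in the fingers and by nothing else, level within 8 degrees, its tip over the cup (within 28 mm of its axis) and 85 to 190 mm above the table (all of step 1 and horizontal distance between gauge_tip and cup_center below 0.028 m and height (world z) of gauge_tip between 0.085 and 0.19 m and angle between gauge_grip's own x axis and vertical between 1.421 and 1.721 rad and contact force between gauge and the fingers above 2 N and linear speed of gauge below 0.02 m/s and angular speed of gauge below 0.2 rad/s and contact force between gauge and tin_yellow below 0.3 N and contact force between gauge and tin_green below 0.3 N and contact force between gauge and cup below 0.3 N and contact force between gauge and guide_tube below 0.3 N and contact force between gauge and cradle below 0.3 N); the arm keeps its last pose, push and grip.
It fails at once if yellow tin shifted by more than 15 mm or tipped (distance of tin_yellow from where it was at the start of the episode above 0.015 m or angle between tin_yellow's own z axis and vertical above 0.25 rad).
It fails at once if green tin shifted by more than 15 mm or tipped (distance of tin_green from where it was at the start of the episode above 0.015 m or angle between tin_green's own z axis and vertical above 0.25 rad).
It also fails if it takes over 64 s, if anything falls off the work surface, if the arm or the gripper's body presses on something with over 40 N, if the wrist force passes 120 N, or if a joint passes its speed limit or range.

## Working session

There is one attempt and no reset: what is moved stays moved. The work goes in short steps, Python scripts to look and compute and a tool call to move; the robot and the scene stay as the last step left them, time stands still between calls to the robot, and variables do not carry over. Pictures are saved under pics/ and viewed, at most 10 in all, crops included, and the job is handed in when it is done.

Besides the shell and the picture viewer there is one more tool, called after "Request:" as a command line: name --argument value ..., lists and objects as JSON in quotes. step_arm: Moves the arm, as the interface text tells. Its arguments: {"type":"object","properties":{"moves":{"type":"array"},"hand":{"type":"number"},"force":{"type":"number"}},"required":["moves"]}

```bash
mkdir -p pics; cat > h.py <<'E'
import numpy as np, cv2
from scipy.spatial.transform import Rotation as Rn
from plant import robot
def pt(c,px,r=2):
    u,v=int(round(px[0])),int(round(px[1]))
    w=c["z_map"][max(0,v-r):v+r+1,max(0,u-r):u+r+1]; w=w[w>0]
    if len(w)==0: return None
    return back(c,px,np.median(w))
def back(c,px,z):
    p=np.array([(px[0]-c["cx"])/c["fx"]*z,(px[1]-c["cy"])/c["fy"]*z,z])
    return c["R"].T@(p-c["t"])
def cloud(c):
    v,u=np.mgrid[:384,:512]; z=c["z_map"]
    P=np.stack([(u-c["cx"])/c["fx"]*z,(v-c["cy"])/c["fy"]*z,z],-1)
    return (P-c["t"])@c["R"]
def ray(c,px,zw):
    d=c["R"].T@np.array([(px[0]-c["cx"])/c["fx"],(px[1]-c["cy"])/c["fy"],1]); o=-c["R"].T@c["t"]
    return o+d*(zw-o[2])/d[2]
def rel(pos,Rt):
    """target pose -> shift cm, turn deg in the current tool axes"""
    s=robot.observe(); q=s["tool_rot"]; R0=Rn.from_quat([q[1],q[2],q[3],q[0]])
    return np.round(R0.inv().apply(np.array(pos)-s["tcp_pos"])*100,2), np.round((R0.inv()*Rn.from_matrix(Rt)).as_rotvec(degrees=True),1)
E
python3 - <<'E'
from h import *
s=robot.observe(); print(s["tcp_pos"],s["tool_rot"])
ims=[]
for n in ["scene","top"]:
    c=robot.camera(n); ims.append(c["color"])
    print(n,c["fx"],-c["R"].T@c["t"],c["R"].round(2).tolist())
    for q in ["cup_center","tin_yellow","tin_green","gauge_grip","gauge_collar","gauge_tip","cradle","guide_tube","grinder"]:
        for d in robot.mark_of(q,c)[:4]:
            p=pt(c,d["position"]); print(q,round(d["conf"],2),np.round(d["position"]),None if p is None else p.round(3))
    cv2.imwrite(f"pics/{n}0.png",cv2.resize(c["color"],(800,600)))
E
```

```text
[0.29999746 0.60420836 0.21275915] [-1.07356818e-04  2.28405631e-01  9.73565846e-01 -6.32170173e-04]
scene 365.9217411210216 [ 1.01002134 -0.34880211  0.64796357] [[0.64, 0.77, -0.01], [0.5, -0.43, -0.75], [-0.58, 0.48, -0.66]]
cup_center 0.85 [325. 153.] [0.452 0.375 0.017]
cup_center 0.65 [276. 161.] [0.374 0.25  0.003]
cup_center 0.63 [295. 152.] [0.393 0.306 0.019]
cup_center 0.54 [310. 164.] [0.457 0.304 0.012]
tin_yellow 0.86 [353. 202.] [0.643 0.264 0.019]
tin_yellow 0.29 [180. 222.] [ 0.488 -0.131  0.092]
tin_green 0.87 [301. 240.] [0.653 0.07  0.029]
tin_green 0.26 [236. 195.] [0.461 0.037 0.05 ]
gauge_grip 0.93 [249. 186.] [0.459 0.079 0.056]
gauge_collar 0.64 [238. 197.] [0.463 0.041 0.043]
gauge_collar 0.59 [253. 202.] [0.471 0.079 0.01 ]
cradle 0.77 [251. 198.] [0.458 0.086 0.009]
cradle 0.67 [239. 198.] [0.459 0.046 0.035]
guide_tube 0.68 [184. 221.] [ 0.404 -0.086 -0.001]
grinder 0.86 [141. 277.] [ 0.604 -0.267  0.144]
top 410.00108582278017 [0.35274057 0.04831363 1.02612989] [[-0.02, -1.0, -0.01], [-0.98, 0.02, -0.18], [0.18, 0.01, -0.98]]
cup_center 0.78 [149. 258.] [0.367 0.33  0.003]
cup_center 0.69 [162. 214.] [0.473 0.299 0.003]
cup_center 0.64 [128. 218.] [0.466 0.385 0.003]
cup_center 0.63 [182. 250.] [0.384 0.248 0.004]
tin_yellow 0.75 [170. 159.] [0.599 0.267 0.074]
tin_green 0.9 [242. 158.] [0.596 0.093 0.076]
gauge_grip 0.71 [248. 219.] [0.453 0.082 0.057]
gauge_collar 0.57 [265. 216.] [0.46  0.04  0.053]
gauge_collar 0.35 [343. 197.] [ 0.497 -0.139  0.09 ]
gauge_tip 0.6 [304. 213.] [ 0.471 -0.058 -0.   ]
cradle 0.85 [250. 220.] [0.45  0.078 0.056]
guide_tube 0.67 [342. 198.] [ 0.493 -0.136  0.089]
grinder 0.94 [381. 204.] [ 0.474 -0.217  0.12 ]
```

View pics/scene0.png

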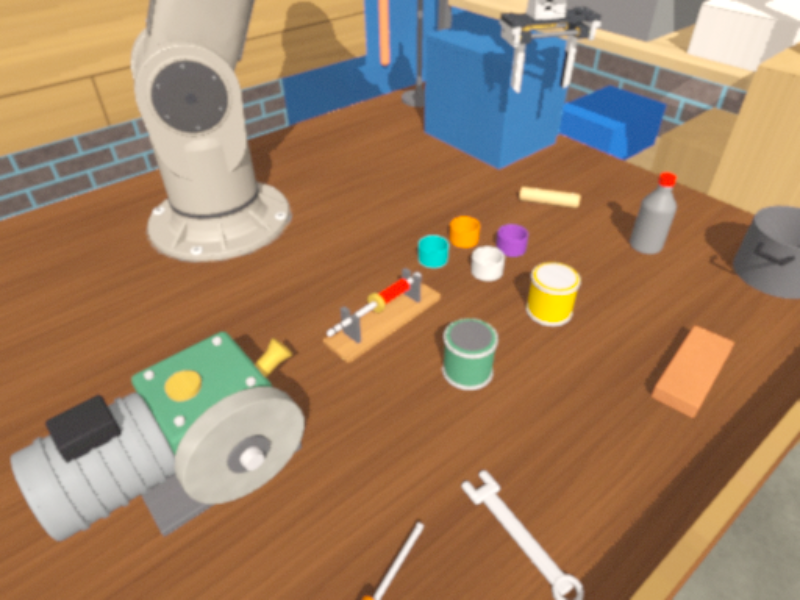

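View pics/top0.png

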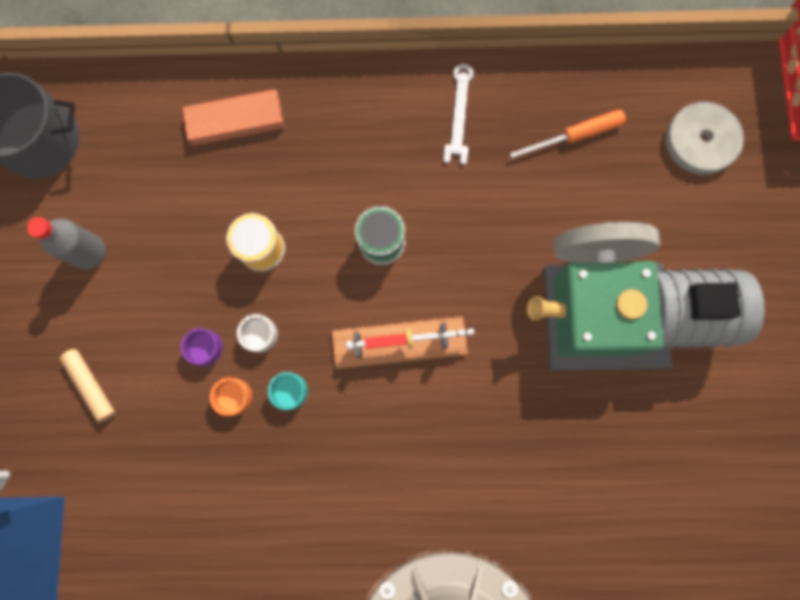

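Several cups are possible (800-px top view): purple (201,346), orange (230,396), teal (287,390) and whitish grey (257,333). The grey-white one fits "aluminium". I'll confirm it in a crop and measure.

```bash
python3 - <<'E'
from h import *
c=robot.camera("top"); s=robot.camera("scene")
a=c["color"][190:280,110:220]; b=s["color"][130:190,255:345]
cv2.imwrite("pics/crop.png",np.hstack([cv2.resize(a,(440,360),interpolation=3),cv2.resize(b,(360,360),interpolation=3)]))
Pt=cloud(c);Ps=cloud(s)
def circ(P,guess,rad,zlo,zhi):
    m=(np.hypot(P[...,0]-guess[0],P[...,1]-guess[1])<rad)&(P[...,2]>zlo)&(P[...,2]<zhi)
    q=P[m]; 
    if len(q)<5: return None
    ctr,r=cv2.minEnclosingCircle(q[:,:2].astype(np.float32)); return np.round([*ctr,r,q[:,2].mean(),len(q)],3)
for n,g in [("yel",(.62,.27)),("grn",(.62,.08))]:
    for N,P in (("top",Pt),("scene",Ps)): print(n,N,circ(P,g,.07,.068,.085))
for N,P in (("top",Pt),("scene",Ps)): print("cup",N,circ(P,(.473,.299),.042,.022,.045),circ(P,(.473,.299),.042,.028,.045))
# red handle
for N,cc,P in (("top",c,Pt),("scene",s,Ps)):
    h=cv2.cvtColor(cc["color"],cv2.COLOR_BGR2HSV)
    m=((h[...,0]<6)|(h[...,0]>174))&(h[...,1]>190)&(h[...,2]>120)&(abs(P[...,0]-.46)<.06)&(abs(P[...,1]-.07)<.08)&(P[...,2]>.03)
    q=P[m]; print("handle",N,len(q),q.mean(0).round(4),np.ptp(q,axis=0).round(3),cv2.fitLine(q[:,:2].astype(np.float32),2,0,.01,.01).ravel().round(3))
    # rod + brass pixels in region above cradle base
    m=(abs(P[...,0]-.46)<.06)&(P[...,1]>-.1)&(P[...,1]<.15)&(P[...,2]>.047)&(P[...,2]<.062); q=P[m]
    print(" rod",len(q),cv2.fitLine(q[:,:2].astype(np.float32),4,0,.01,.01).ravel().round(3),q.min(0).round(3),q.max(0).round(3))
    # gearbox top
    m=(abs(P[...,2]-.12)<.008)&(h[...,0]>60)&(h[...,0]<85)&(h[...,1]>80)&(P[...,1]<-.1); q=P[m]
    r=cv2.minAreaRect(q[:,:2].astype(np.float32)); print(" box",len(q),r)
    m=(h[...,0]>15)&(h[...,0]<32)&(h[...,1]>130)&(P[...,1]<-.08)&(P[...,1]>-.17)&(P[...,2]>.05)&(P[...,2]<.14); q=P[m]
    print(" tube",len(q)); 
    if len(q)>10:
        d=cv2.fitLine(q.astype(np.float32),4,0,.01,.01).ravel(); print(d.round(3),q.min(0).round(3),q.max(0).round(3))
    print(" tubepix",np.argwhere((h[...,0]>15)&(h[...,0]<32)&(h[...,1]>130))[:0])
E
```

```text
yel top [6.17e-01 2.90e-01 3.80e-02 7.50e-02 7.43e+02]
yel scene [6.19e-01 2.89e-01 3.90e-02 7.30e-02 4.69e+02]
grn top [6.24e-01 9.20e-02 3.80e-02 7.50e-02 7.35e+02]
grn scene [6.27e-01 9.10e-02 3.80e-02 7.30e-02 6.62e+02]
cup top [4.74e-01 2.90e-01 2.80e-02 3.10e-02 1.30e+02] [4.74e-01 2.90e-01 2.80e-02 3.30e-02 1.02e+02]
cup scene [4.78e-01 2.91e-01 3.00e-02 2.80e-02 1.45e+02] [4.77e-01 2.90e-01 2.90e-02 3.10e-02 8.00e+01]<stdin>:18: RuntimeWarning: Mean of empty slice.
  ret = um.true_divide(
Traceback (most recent call last):
ValueError: zero-size array to reduction operation maximum which has no identity
```

View pics/crop.png

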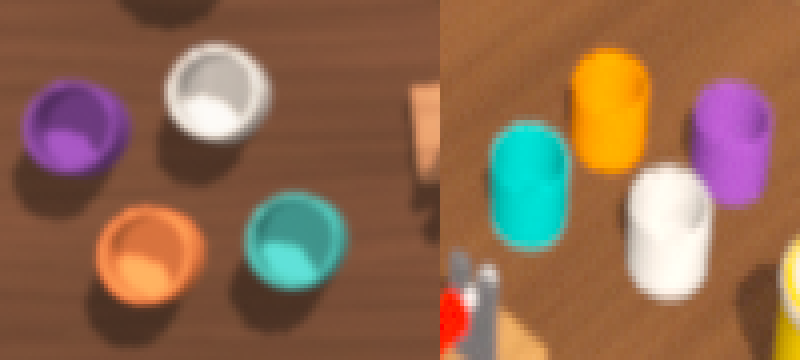

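The left crop's grey-white cup (217,92), at (668,230) in the right crop, is the bare-metal one. The others are painted purple, orange and teal.

```bash
python3 - <<'E'
from h import *
c=robot.camera("top"); s=robot.camera("scene")
Pt=cloud(c);Ps=cloud(s)
m=(Pt[...,2]>.026)&(Pt[...,2]<.042)&(Pt[...,0]>.3)&(Pt[...,0]<.52)&(Pt[...,1]>.2)&(Pt[...,1]<.43)
n,lab=cv2.connectedComponents(m.astype(np.uint8))
for i in range(1,n):
    q=Pt[lab==i]
    if len(q)>30: print("cups",np.round([*cv2.minEnclosingCircle(q[:,:2].astype(np.float32))[0],len(q)],3))
for N,cc,P in (("top",c,Pt),("scene",s,Ps)):
    h=cv2.cvtColor(cc["color"],cv2.COLOR_BGR2HSV)
    reg=(abs(P[...,0]-.46)<.07)&(P[...,1]>-.1)&(P[...,1]<.16)
    b=cc["color"].astype(int); m=(b[...,2]>1.8*b[...,1])&(b[...,2]>2.2*b[...,0])&(b[...,2]>130)&reg&(P[...,2]>.035); q=P[m]
    print(N,"red",len(q)); 
    if len(q)>5: print(q.mean(0).round(4),np.ptp(q,axis=0).round(3),cv2.fitLine(q[:,:2].astype(np.float32),2,0,.01,.01).ravel().round(3))
    m=reg&(P[...,2]>.046)&(P[...,2]<.068); q=P[m]
    if len(q)>5: print(" rod",len(q),cv2.fitLine(q[:,:2].astype(np.float32),4,0,.01,.01).ravel().round(3),q[np.argmin(q[:,1])].round(3),q[np.argmax(q[:,1])].round(3))
    m=reg&(P[...,2]>.008)&(P[...,2]<.016); q=P[m]
    if len(q)>5: print(" base",len(q),cv2.minAreaRect(q[:,:2].astype(np.float32)))
    m=(abs(P[...,2]-.12)<.007)&(P[...,1]<-.12)&(P[...,1]>-.34)&(b[...,1]>b[...,2]*1.2); q=P[m]
    if len(q)>5: print(" box",len(q),cv2.minAreaRect(q[:,:2].astype(np.float32)))
    m=(b[...,2]>1.6*b[...,0])&(b[...,1]>1.2*b[...,0])&(P[...,1]<-.08)&(P[...,1]>-.18)&(P[...,0]<.6)&(P[...,2]>.05)&(P[...,2]<.14); q=P[m]
    print(" tube",len(q)); 
    if len(q)>10: print(cv2.fitLine(q.astype(np.float32),4,0,.01,.01).ravel().round(3),q.min(0).round(3),q.max(0).round(3))
w=robot.camera("wrist"); print(w["fx"],w["cx"],w["cy"])
np.savez("top.npz",P=Pt,col=c["color"])
E
```

```text
cups [  0.474   0.29  110.   ]
cups [  0.454   0.377 116.   ]
cups [  0.383   0.24  107.   ]
cups [  0.376   0.329 121.   ]
top red 186
[0.4543 0.085  0.0568] [0.019 0.06  0.02 ] [ 0.084 -0.996  0.454  0.085]
 rod 506 [ 0.091 -0.996  0.457  0.06 ] [ 0.467 -0.047  0.05 ] [0.454 0.146 0.052]
 base 1359 ((0.4569149315357208, 0.061832573264837265), (0.060226477682590485, 0.20182658731937408), 5.280942440032959)
 box 2805 ((0.4929230809211731, -0.2462155520915985), (0.13122570514678955, 0.12765109539031982), 88.96170806884766)
 tube 255
[ 0.     0.987  0.16   0.494 -0.149  0.097] [ 0.477 -0.18   0.066] [ 0.579 -0.125  0.118]
scene red 158
[0.4604 0.0873 0.0527] [0.027 0.065 0.017] [ 0.1   -0.995  0.46   0.087]
 rod 472 [ 0.091 -0.996  0.462  0.053] [ 0.469 -0.049  0.051] [0.455 0.145 0.051]
 base 956 ((0.46247661113739014, 0.0589071586728096), (0.059197377413511276, 0.20050333440303802), 3.9862942695617676)
 box 2479 ((0.496181845664978, -0.246940016746521), (0.12800200283527374, 0.1260928511619568), 89.87964630126953)
 tube 1000
[ 1.    -0.022  0.    -0.222 -0.137  0.097] [-0.496 -0.18   0.051] [ 0.514 -0.08   0.14 ]
297.3186396354542 257.79348394464637 192.23806000831428
```

Cup at about (0.475, 0.290), tins at (0.618, 0.290) and (0.625, 0.092). I'll go above the cup with the jaws closing along the line square to the tins.

```bash
cat >> h.py <<'E'
def Rdown(az,tilt=0):
    """tool y along world azimuth az (deg), z down; then tilted about tool y line: rod dips by tilt deg"""
    a=np.radians(az); y=np.array([np.cos(a),np.sin(a),0]); z=np.array([0,0,-1.]); x=np.cross(y,z)
    return Rn.from_rotvec(y*np.radians(tilt)).as_matrix()@np.stack([x,y,z],1)
E
python3 - <<'E'
from h import *
print(rel([.475,.29,.13],Rdown(2)))
E
```

```text
(array([-29.65, -20.4 ,   8.35]), array([-0. ,  0. , 61.6]))
```

Request:
step_arm --moves '[{"tx":-5,"ty":-3.4,"tz":1.4,"az":10.2},{"tx":-10,"ty":-6.8,"tz":2.8,"az":20.5},{"tx":-15,"ty":-10.2,"tz":4.2,"az":30.8},{"tx":-20,"ty":-13.6,"tz":5.6,"az":41},{"tx":-25,"ty":-17,"tz":7,"az":51.3},{"tx":-29.65,"ty":-20.4,"tz":8.35,"az":61.6},{"tx":-29.65,"ty":-20.4,"tz":8.35,"az":61.6},{"tx":-29.65,"ty":-20.4,"tz":8.35,"az":61.6}]' --hand 85 --force 12

```text
invalid input
```

Request:
step_arm --moves '[{"tx":-5.0,"ty":-3.4,"tz":1.4,"ax":0,"ay":0,"az":10.2},{"tx":-10,"ty":-6.8,"tz":2.8,"ax":0,"ay":0,"az":20.5}]' --hand 85

```text
time: 1.5
tcp_pos: [0.3599, 0.498, 0.1851]
tool_rot: [0.0, 0.4, 0.916, 0.0]
ft_force: [1.5, -0.2, -0.3]
grip_width: 0.0805
grasp_force: 0.0
```

```bash
python3 - <<'E'
from h import *
print(rel([.475,.29,.13],Rdown(2)))
E
```

```text
(array([-23.08,  -5.7 ,   5.5 ]), array([ 0. , -0. , 40.8]))
```

Request:
step_arm --moves '[{"tx":-5.8,"ty":-1.4,"tz":1.4,"ax":0,"ay":0,"az":10.2},{"tx":-11.6,"ty":-2.8,"tz":2.8,"ax":0,"ay":0,"az":20.4},{"tx":-17.4,"ty":-4.2,"tz":4.2,"ax":0,"ay":0,"az":30.6},{"tx":-23.1,"ty":-5.7,"tz":5.5,"ax":0,"ay":0,"az":40.8},{"tx":-23.1,"ty":-5.7,"tz":5.5,"ax":0,"ay":0,"az":40.8},{"tx":-23.1,"ty":-5.7,"tz":5.5,"ax":0,"ay":0,"az":40.8}]' --hand 85 --force 12

```text
time: 2.25
tcp_pos: [0.4756, 0.292, 0.1306]
tool_rot: [-0.0, 0.692, 0.721, 0.0]
ft_force: [0.0, 1.1, -0.2]
grip_width: 0.0797
grasp_force: 0.0
```

```bash
cat >> h.py <<'E'
def wcloud(c):
    v,u=np.mgrid[:384,:512]; dx=u-c["cx"]; dy=v-c["cy"]; r=np.hypot(dx,dy)+1e-9; th=r/c["fx"]
    z=c["z_map"]; k=np.tan(np.minimum(th,1.4))*z/r
    P=np.stack([dx*k,dy*k,z],-1); P[z<=0]=np.nan
    return (P-c["t"])@c["R"]
E
python3 - <<'E'
from h import *
w=robot.camera("wrist"); P=wcloud(w)
print(robot.observe()["tcp_pos"])
m=(P[...,2]>.028)&(P[...,2]<.045)&(np.hypot(P[...,0]-.475,P[...,1]-.29)<.045)
q=P[m]; print(len(q),cv2.minEnclosingCircle(q[:,:2].astype(np.float32)),q[:,2].mean())
m=(P[...,2]>.065)&(P[...,2]<.085)&(np.hypot(P[...,0]-.62,P[...,1]-.29)<.06); q=P[m]
if len(q)>10: print("yel",len(q),cv2.minEnclosingCircle(q[:,:2].astype(np.float32)))
m=(P[...,2]>.065)&(P[...,2]<.085)&(np.hypot(P[...,0]-.62,P[...,1]-.09)<.06); q=P[m]
if len(q)>10: print("grn",len(q),cv2.minEnclosingCircle(q[:,:2].astype(np.float32)))
cv2.imwrite("pics/w1.png",w["color"])
print(rel([.475,.29,.014],Rdown(2)))
E
```

```text
[0.47534102 0.29272512 0.13068162]
677 ((0.4759790599346161, 0.2901315987110138), 0.028166042640805244) 0.032761032225075884
yel 4213 ((0.6194401979446411, 0.2902185320854187), 0.038490671664476395)
(array([-0.28, -0.05, 11.67]), array([ 0. , -0. ,  0.4]))
```

View pics/w1.png

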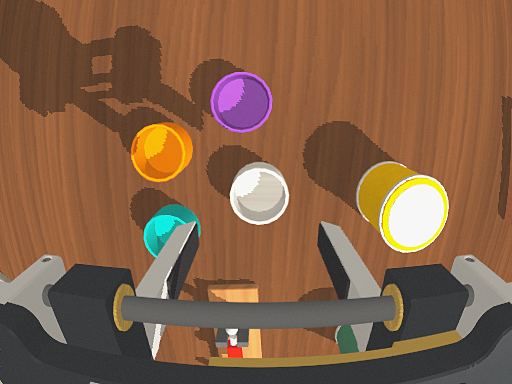

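The wrist view shows the aluminium cup at (259,193), between the fingers' directions, and nothing in the fingers' way. Going down.

Request:
step_arm --moves '[{"tx":0,"ty":0,"tz":4,"ax":0,"ay":0,"az":0},{"tx":0,"ty":0,"tz":7,"ax":0,"ay":0,"az":0},{"tx":0,"ty":0,"tz":7,"ax":0,"ay":0,"az":0}]'

```text
time: 2.68
tcp_pos: [0.4741, 0.2921, 0.0591]
tool_rot: [-0.0, 0.692, 0.722, -0.002]
ft_force: [-0.2, -0.2, 0.6]
grip_width: 0.0794
grasp_force: 0.0
```

```bash
python3 - <<'E'
from h import *
print(robot.observe()["tcp_pos"],rel([.476,.29,.014],Rdown(2)))
E
```

```text
[0.47408124 0.29209382 0.05905378] (array([-0.21,  0.2 ,  4.51]), array([-0.2,  0.1,  0.4]))
```

Request:
step_arm --moves '[{"tx":-0.2,"ty":0.2,"tz":3,"ax":0,"ay":0,"az":0},{"tx":-0.2,"ty":0.2,"tz":4.5,"ax":0,"ay":0,"az":0},{"tx":-0.2,"ty":0.2,"tz":4.5,"ax":0,"ay":0,"az":0}]'

```text
time: 3.05
tcp_pos: [0.4774, 0.2899, 0.0155]
tool_rot: [-0.0, 0.693, 0.721, -0.0]
ft_force: [-0.4, 0.5, 1.0]
grip_width: 0.08
grasp_force: 0.0
```

Request:
step_arm --moves '[{"tx":0,"ty":0,"tz":0,"ax":0,"ay":0,"az":0},{"tx":0,"ty":0,"tz":0,"ax":0,"ay":0,"az":0},{"tx":0,"ty":0,"tz":0,"ax":0,"ay":0,"az":0},{"tx":0,"ty":0,"tz":0,"ax":0,"ay":0,"az":0}]' --hand 40 --force 15

```text
time: 3.55
tcp_pos: [0.478, 0.2899, 0.0161]
tool_rot: [-0.0, 0.693, 0.721, 0.0]
ft_force: [-1.4, -0.1, 7.3]
grip_width: 0.0566
grasp_force: 15.0
```

Request:
step_arm --moves '[{"tx":0,"ty":0,"tz":-4,"ax":0,"ay":0,"az":0},{"tx":0,"ty":0,"tz":-10,"ax":0,"ay":0,"az":0},{"tx":0,"ty":0,"tz":-11,"ax":0,"ay":0,"az":0},{"tx":-5,"ty":7,"tz":-11,"ax":0,"ay":0,"az":0},{"tx":-10.2,"ty":14.1,"tz":-11,"ax":0,"ay":0,"az":0},{"tx":-10.2,"ty":14.1,"tz":-11,"ax":0,"ay":0,"az":0},{"tx":-10.2,"ty":14.1,"tz":-11,"ax":0,"ay":0,"az":0}]'

```text
time: 4.42
tcp_pos: [0.625, 0.1895, 0.1246]
tool_rot: [0.001, 0.695, 0.719, -0.001]
ft_force: [-0.4, 0.7, -0.7]
grip_width: 0.0569
grasp_force: 15.0
```

```bash
python3 - <<'E'
from h import *
w=robot.camera("wrist"); P=wcloud(w); s=robot.observe()
print(s["tcp_pos"],s["grasp_force"])
for g in ((.619,.29),(.625,.092)):
    m=(P[...,2]>.068)&(P[...,2]<.082)&(np.hypot(P[...,0]-g[0],P[...,1]-g[1])<.05); q=P[m]
    if len(q)>10: print(len(q),cv2.minEnclosingCircle(q[:,:2].astype(np.float32)))
m=(P[...,2]>s["tcp_pos"][2]-.03)&(P[...,2]<s["tcp_pos"][2]+.025)&(np.hypot(P[...,0]-s["tcp_pos"][0],P[...,1]-s["tcp_pos"][1])<.032); q=P[m]
print("cup",q.min(0),q.max(0))
print(rel([.622,.191,.0165],Rdown(2)))
E
```

```text
[0.62326648 0.19157273 0.12442823] 14.999952055513859
7748 ((0.6193617582321167, 0.2902434170246124), 0.037960831075906754)
1412 ((0.6258081197738647, 0.09167007356882095), 0.03812135010957718)
cup [0.59165593 0.16217069 0.1079601 ] [0.65464715 0.21788483 0.14941358]
(array([-0.04, -0.12, 10.79]), array([-0.1,  0.1,  0.1]))
```

Request:
step_arm --moves '[{"tx":0,"ty":-0.1,"tz":5,"ax":0,"ay":0,"az":0},{"tx":0,"ty":-0.1,"tz":9,"ax":0,"ay":0,"az":0},{"tx":0,"ty":-0.1,"tz":10,"ax":0,"ay":0,"az":0},{"tx":0,"ty":-0.1,"tz":10.5,"ax":0,"ay":0,"az":0},{"tx":0,"ty":-0.1,"tz":10.8,"ax":0,"ay":0,"az":0},{"tx":0,"ty":-0.1,"tz":10.8,"ax":0,"ay":0,"az":0},{"tx":0,"ty":-0.1,"tz":10.8,"ax":0,"ay":0,"az":0}]'

```text
time: 5.35
tcp_pos: [0.6221, 0.1935, 0.0182]
tool_rot: [0.0, 0.693, 0.721, 0.0]
ft_force: [0.6, 0.9, -0.7]
grip_width: 0.0569
grasp_force: 15.0
```

Request:
step_arm --moves '[{"tx":-0.1,"ty":0,"tz":0.2,"ax":0,"ay":0,"az":0},{"tx":-0.1,"ty":0,"tz":0.2,"ax":0,"ay":0,"az":0}]'

```text
time: 5.6
tcp_pos: [0.6221, 0.1926, 0.016]
tool_rot: [0.0, 0.693, 0.721, 0.0]
ft_force: [-1.1, 0.7, 5.5]
grip_width: 0.0568
grasp_force: 15.0
```

Request:
step_arm --moves '[{"tx":0,"ty":0,"tz":0,"ax":0,"ay":0,"az":0},{"tx":0,"ty":0,"tz":0,"ax":0,"ay":0,"az":0},{"tx":0,"ty":0,"tz":0,"ax":0,"ay":0,"az":0},{"tx":0,"ty":0,"tz":0,"ax":0,"ay":0,"az":0}]' --hand 80

```text
time: 6.1
tcp_pos: [0.6217, 0.1923, 0.0154]
tool_rot: [-0.0, 0.693, 0.721, -0.0]
ft_force: [0.4, 0.6, -0.0]
grip_width: 0.0757
grasp_force: 0.0
```

Request:
step_arm --moves '[{"tx":0,"ty":0,"tz":-3,"ax":0,"ay":0,"az":0},{"tx":0,"ty":0,"tz":-8,"ax":0,"ay":0,"az":0},{"tx":0,"ty":0,"tz":-13,"ax":0,"ay":0,"az":0},{"tx":0,"ty":0,"tz":-13,"ax":0,"ay":0,"az":0},{"tx":0,"ty":0,"tz":-13,"ax":0,"ay":0,"az":0}]'

```text
time: 6.72
tcp_pos: [0.6214, 0.1924, 0.145]
tool_rot: [-0.0, 0.693, 0.721, -0.0]
ft_force: [-0.6, -0.1, 0.1]
grip_width: 0.0756
grasp_force: 0.0
```

```bash
python3 - <<'E'
from h import *
w=robot.camera("wrist"); P=wcloud(w); s=robot.observe()
print(s["tcp_pos"],s["time"])
for g,a,b in (((.619,.29),.068,.082),((.625,.092),.068,.082),((.622,.191),.028,.04)):
    m=(P[...,2]>a)&(P[...,2]<b)&(np.hypot(P[...,0]-g[0],P[...,1]-g[1])<.05); q=P[m]
    print(len(q),cv2.minEnclosingCircle(q[:,:2].astype(np.float32)),q[:,2].max(),q[:,2].std())
print(rel([.4575,.084,.15],Rdown(5)))
E
```

```text
[0.62107782 0.1922523  0.14435524] 6.775
6517 ((0.6195882558822632, 0.2901596426963806), 0.037836067378520966) 0.07815330947871031 0.0011477031863950543
2236 ((0.6258597373962402, 0.09415259957313538), 0.03740782290697098) 0.0776749565178034 0.0015584089744496894
608 ((0.6210854649543762, 0.1929224282503128), 0.028007272630929947) 0.035555365966669215 0.0016408978287731797
(array([-10.16, -16.78,  -0.53]), array([-0.1,  0. , -2.7]))
```

Cup stands at (0.621, 0.192), midway. Now going above the rod handle.

Request:
step_arm --moves '[{"tx":-3,"ty":-5,"tz":0,"ax":0,"ay":0,"az":0},{"tx":-6,"ty":-10,"tz":0,"ax":0,"ay":0,"az":-1},{"tx":-10.2,"ty":-16.8,"tz":-0.5,"ax":0,"ay":0,"az":-2.7},{"tx":-10.2,"ty":-16.8,"tz":-0.5,"ax":0,"ay":0,"az":-2.7},{"tx":-10.2,"ty":-16.8,"tz":-0.5,"ax":0,"ay":0,"az":-2.7},{"tx":-10.2,"ty":-16.8,"tz":-0.5,"ax":0,"ay":0,"az":-2.7}]' --hand 60

```text
time: 7.52
tcp_pos: [0.459, 0.0844, 0.1503]
tool_rot: [0.0, 0.675, 0.737, -0.0]
ft_force: [-1.1, -0.1, -0.0]
grip_width: 0.056
grasp_force: 0.0
```

```bash
python3 - <<'E'
from h import *
w=robot.camera("wrist"); P=wcloud(w); s=robot.observe()
print(s["tcp_pos"])
b=w["color"].astype(int); m=(b[...,2]>2*b[...,1])&(b[...,2]>2.2*b[...,0])&(b[...,2]>110)&(P[...,2]>.035)&(P[...,2]<.07); q=P[m].astype(np.float32)
print(len(q),cv2.minAreaRect(q[:,:2]),cv2.fitLine(q[:,:2],2,0,.01,.01).ravel(),q[:,2].mean())
m=(P[...,2]>.054)&(P[...,2]<.062)&(abs(P[...,0]-.457)<.03)&(abs(P[...,1]-.084)<.031); q=P[m].astype(np.float32)
print(len(q),cv2.minAreaRect(q[:,:2]))
for k in ("gauge_grip","gauge_collar","gauge_tip"): print(k,[(round(d["conf"],2),P[int(d["position"][1]),int(d["position"][0])].round(4)) for d in robot.mark_of(k,w)[:2]])
cv2.imwrite("pics/w2.png",w["color"])
print(rel([.4575,.084,.042],Rdown(5)))
E
```

```text
[0.45892753 0.08438946 0.15019048]Traceback (most recent call last):
  File "<stdin>", line 5, in <module>
cv2.error: OpenCV(4.12.0) /io/opencv/modules/imgproc/src/convhull.cpp:143: error: (-215:Assertion failed) total >= 0 && (depth == CV_32F || depth == CV_32S) in function 'convexHull'
```

```bash
python3 - <<'E'
from h import *
w=robot.camera("wrist"); P=wcloud(w)
cv2.imwrite("pics/w2.png",w["color"])
m=(abs(P[...,0]-.457)<.05)&(abs(P[...,1]-.084)<.1)
print(P[m].min(0),P[m].max(0),m.sum(),w["color"][150:240:15,258].tolist(),P[150:240:15,258].round(3).tolist())
E
```

```text
[ 0.40700259 -0.01599262 -0.00327177] [0.50699616 0.18399381 0.28350866] 51352 [[250, 250, 250], [43, 63, 247], [48, 67, 247], [39, 61, 247], [51, 70, 247], [35, 34, 224]] [[0.455, 0.127, 0.053], [0.456, 0.114, 0.058], [0.457, 0.1, 0.059], [0.459, 0.085, 0.057], [0.46, 0.07, 0.056], [0.461, 0.056, 0.058]]
```

View pics/w2.png

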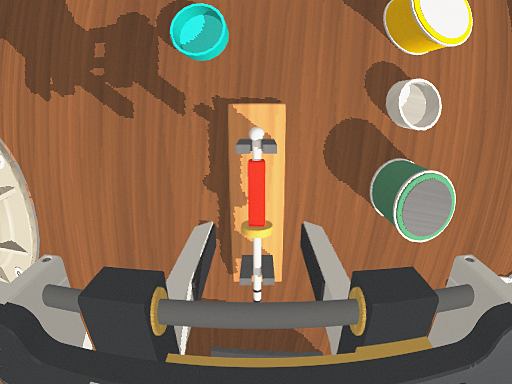

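The handle is at (256,192) in the wrist view, with the collar at (257,229) below it and fingers clear on both sides.

```bash
python3 - <<'E'
from h import *
w=robot.camera("wrist"); P=wcloud(w)
b=w["color"].astype(int); m=(b[...,2]>2*b[...,1])&(b[...,2]>2.2*b[...,0])&(b[...,2]>110)&(P[...,2]>.035)&(P[...,2]<.07); q=np.ascontiguousarray(P[m][:,:2],dtype=np.float32)
print(len(q),cv2.minAreaRect(q),cv2.fitLine(q,2,0,.01,.01).ravel(),P[m][:,2].mean())
m=(abs(P[...,0]-.458)<.03)&(P[...,1]>-.05)&(P[...,1]<.15)&(P[...,2]>.045)&(P[...,2]<.07); q=np.ascontiguousarray(P[m][:,:2],dtype=np.float32)
print(cv2.fitLine(q,2,0,.01,.01).ravel())
print(rel([.4585,.084,.042],Rdown(5)))
E
```

```text
1103 ((0.4566372036933899, 0.08560147881507874), (0.015023722313344479, 0.0633675754070282), 5.171901702880859) [ 0.09447621 -0.99552715  0.45667452  0.08721004] 0.05741200209617836
[ 0.09084244 -0.9958653   0.4584065   0.06782862]
(array([-1.000e-02, -1.000e-02,  1.081e+01]), array([-0.,  0.,  0.]))
```

Request:
step_arm --moves '[{"tx":0.1,"ty":-0.2,"tz":5,"ax":0,"ay":0,"az":0},{"tx":0.1,"ty":-0.2,"tz":9,"ax":0,"ay":0,"az":0},{"tx":0.1,"ty":-0.2,"tz":11.1,"ax":0,"ay":0,"az":0},{"tx":0.1,"ty":-0.2,"tz":11.1,"ax":0,"ay":0,"az":0},{"tx":0.1,"ty":-0.2,"tz":11.1,"ax":0,"ay":0,"az":0}]'

```text
time: 8.3
tcp_pos: [0.4565, 0.0846, 0.04]
tool_rot: [0.0, 0.676, 0.737, 0.0]
ft_force: [-0.0, 0.5, -0.2]
grip_width: 0.0563
grasp_force: 0.0
```

Request:
step_arm --moves '[{"tx":0,"ty":0,"tz":0,"ax":0,"ay":0,"az":0},{"tx":0,"ty":0,"tz":0,"ax":0,"ay":0,"az":0},{"tx":0,"ty":0,"tz":0,"ax":0,"ay":0,"az":0},{"tx":0,"ty":0,"tz":0,"ax":0,"ay":0,"az":0},{"tx":0,"ty":0,"tz":0,"ax":0,"ay":0,"az":0},{"tx":0,"ty":0,"tz":0,"ax":0,"ay":0,"az":0}]' --hand 0 --force 30

```text
time: 9.05
tcp_pos: [0.456, 0.0846, 0.0395]
tool_rot: [0.0, 0.676, 0.737, 0.0]
ft_force: [1.6, 0.5, 2.2]
grip_width: 0.0159
grasp_force: 30.0
```

```bash
python3 - <<'E'
from h import *
s=robot.observe(); print(s["tcp_pos"],s["tool_rot"],s["grip_width"],s["ft_force"])
E
```

```text
[0.45604091 0.08455331 0.0395497 ] [5.11053389e-05 6.75610459e-01 7.37258773e-01 8.30316532e-05] 0.015902884316253973 [1.58727698 0.47211804 2.19831794]
```

Request:
step_arm --moves '[{"tx":0,"ty":0,"tz":-3,"ax":0,"ay":0,"az":0},{"tx":0,"ty":0,"tz":-8,"ax":0,"ay":0,"az":0},{"tx":0,"ty":0,"tz":-14,"ax":0,"ay":0,"az":0},{"tx":0,"ty":0,"tz":-16,"ax":0,"ay":0,"az":0},{"tx":0,"ty":0,"tz":-16,"ax":0,"ay":0,"az":0}]'

```text
time: 9.68
tcp_pos: [0.4565, 0.0849, 0.2007]
tool_rot: [0.0, 0.676, 0.737, 0.001]
ft_force: [-0.7, 0.2, -2.2]
grip_width: 0.0158
grasp_force: 30.0
```

```bash
cat >> h.py <<'E'
def grip_target(M,tz,yaw,dist):
    """TCP pose with collar `dist` m out along the tube; tz=tube direction"""
    R=Rdown(yaw,30); G=np.array(M)+(dist+.04)*np.array(tz); return G+R@np.array([-.001,0,.0105]),R
def tz(yaw): a=np.radians(yaw+90); return np.array([np.cos(a)*.866,np.sin(a)*.866,.5])
E
python3 - <<'E'
from h import *
s0=robot.observe(); print(s0["tcp_pos"],s0["grasp_force"],s0["grip_width"])
M=np.array([.495,-.1335,.102])
for n in ("top","scene"):
    c=robot.camera(n); P=cloud(c); b=c["color"].astype(int)
    m=(b[...,2]>1.6*b[...,0])&(b[...,1]>1.2*b[...,0])&(P[...,1]<-.1)&(P[...,1]>-.185)&(abs(P[...,0]-.495)<.03)&(P[...,2]>.05)&(P[...,2]<.135); q=P[m]
    L=(q-M)@tz(0); 
    # rim slice and body slice
    for lo,hi in ((-.012,.006),(-.05,-.012)):
        k=q[(L>lo)&(L<hi)]
        if len(k)>3: print(n,lo,len(k),k.min(0).round(4),k.max(0).round(4),k.mean(0).round(4))
    print("Lmax",np.sort(L)[-8:].round(4))
    m=(abs(P[...,2]-.12)<.006)&(P[...,1]<-.12)&(P[...,1]>-.34)&(b[...,1]>b[...,2]*1.2); q=np.ascontiguousarray(P[m][:,:2],dtype=np.float32)
    print(n,"box",cv2.minAreaRect(q))
    print([(round(d["conf"],2),np.round(d["position"],1),ray(c,d["position"],.102).round(3)) for d in robot.mark_of("guide_tube",c)[:2]],[(round(d["conf"],2),ray(c,d["position"],0).round(3)) for d in robot.mark_of("grinder",c)[:1]])
print(rel(*grip_target(M,tz(0),0,.145)))
E
```

```text
[0.45650309 0.08488853 0.20067594] 29.9964040517807 0.015764140132211567
top -0.012 136 [ 0.477  -0.149   0.0866] [ 0.5103 -0.1252  0.1192] [ 0.4938 -0.1367  0.0995]
top -0.05 123 [ 0.483  -0.1813  0.0761] [ 0.5038 -0.1394  0.1083] [ 0.4926 -0.1627  0.0933]
Lmax [0.0009 0.001  0.0011 0.0011 0.0011 0.0011 0.002  0.0025]
top box ((0.492977112531662, -0.24583643674850464), (0.1312609612941742, 0.12756983935832977), 89.14452362060547)
[(0.49, array([340., 197.]), array([ 0.494, -0.13 ,  0.102]))] [(0.81, array([ 0.497, -0.251,  0.   ]))]
scene -0.012 102 [ 0.4796 -0.1509  0.0871] [ 0.5129 -0.127   0.1161] [ 0.5005 -0.1404  0.1037]
scene -0.05 166 [ 0.4867 -0.1753  0.0766] [ 0.51   -0.1434  0.1064] [ 0.5016 -0.1604  0.0936]
Lmax [-0.0013 -0.0013 -0.0013 -0.0012 -0.0011 -0.0011 -0.0011 -0.0009]
scene box ((0.49666762351989746, -0.24734316766262054), (0.12626442313194275, 0.12698304653167725), 0.28934791684150696)
[(0.67, array([179.4, 221.9]), array([ 0.497, -0.137,  0.102]))] [(0.94, array([ 0.494, -0.243,  0.   ]))]
(array([-5.64,  3.49,  1.36]), array([-1.4, 30. ,  4.8]))
```

Request:
step_arm --moves '[{"tx":-1.4,"ty":0.9,"tz":0,"ax":-0.3,"ay":7.5,"az":1.2},{"tx":-2.8,"ty":1.8,"tz":0,"ax":-0.7,"ay":15,"az":2.4},{"tx":-4.2,"ty":2.7,"tz":0.5,"ax":-1,"ay":22.5,"az":3.6},{"tx":-5.6,"ty":3.5,"tz":1.4,"ax":-1.4,"ay":30,"az":4.8},{"tx":-5.6,"ty":3.5,"tz":1.4,"ax":-1.4,"ay":30,"az":4.8},{"tx":-5.6,"ty":3.5,"tz":1.4,"ax":-1.4,"ay":30,"az":4.8},{"tx":-5.6,"ty":3.5,"tz":1.4,"ax":-1.4,"ay":30,"az":4.8}]'

```text
time: 10.85
tcp_pos: [0.4955, 0.033, 0.1858]
tool_rot: [-0.183, 0.682, 0.684, 0.183]
ft_force: [-0.6, 0.1, -0.7]
grip_width: 0.0157
grasp_force: 30.0
```

```bash
python3 - <<'E'
from h import *
s=robot.observe(); print(s["tcp_pos"],s["qpos"].round(2) if hasattr(s["qpos"],"round") else s["qpos"])
M=np.array([.4945,-.134,.102]); u=tz(-.3)
ims=[]
for n in ("scene","top"):
    c=robot.camera(n); P=cloud(c)
    L=(P-M)@u; d=P-M-L[...,None]*u; r=np.linalg.norm(d,axis=-1)
    m=(L>.055)&(L<.138)&(r<.02); q=P[m]
    print(n,m.sum())
    if m.sum()>10:
        f=cv2.fitLine(q.astype(np.float32),4,0,.01,.01).ravel(); print(f.round(3)); print("near tip end",q[np.argsort(L[m])[:6]].mean(0).round(4))
        for lo,hi in((.05,.08),(.1,.135)):
            k=(L>lo)&(L<hi)&(r<.02); print(lo,d[k].mean(0).round(4),L[k].min().round(4))
    print([(round(x["conf"],2),np.round(x["position"],1),P[int(x["position"][1]),int(x["position"][0])].round(3)) for x in robot.mark_of("gauge_tip",c)[:2]])
    ims.append(c["color"])
x=ims[0][150:300,100:300]; y=ims[1][130:280,220:420]
cv2.imwrite("pics/pre.png",np.hstack([cv2.resize(i,(400,300),interpolation=2) for i in (x,y)]))
print(rel(*grip_target(M,u,-.3,.145)))
E
```

```text
[0.49549832 0.03296268 0.18575107] [-0.34  0.29  0.6   2.06 -0.76  1.12  0.69]
scene 151
[-0.006  0.87   0.493  0.498 -0.052  0.15 ]
near tip end [ 0.498  -0.0853  0.1301]
0.05 [ 0.003  -0.0003  0.0006] 0.052
0.1 [ 0.0026 -0.0003  0.0005] 0.1007
[]
top 0
[]
(array([-0.23, -0.03, -0.01]), array([-0.1, -0. ,  0.5]))
```

View pics/pre.png

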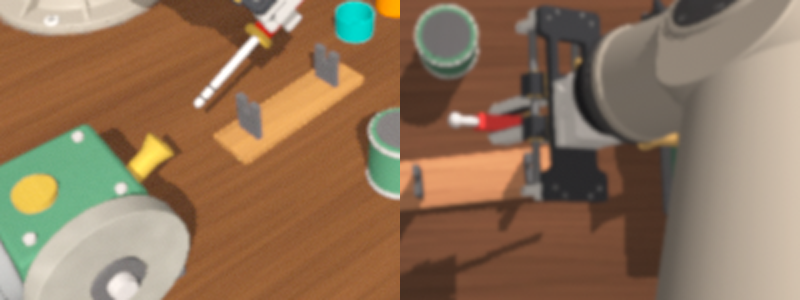

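The left crop shows the rod, with its tip at (200,103), pointing at the funnel's mouth at (160,147). Sliding in along -tool x.

Request:
step_arm --moves '[{"tx":-1.5,"ty":0,"tz":0,"ax":0,"ay":0,"az":0.3},{"tx":-3,"ty":0,"tz":0,"ax":0,"ay":0,"az":0.3},{"tx":-4.5,"ty":0,"tz":0,"ax":0,"ay":0,"az":0.3},{"tx":-5.5,"ty":0,"tz":0,"ax":0,"ay":0,"az":0.3},{"tx":-6.5,"ty":0,"tz":0,"ax":0,"ay":0,"az":0.3},{"tx":-7.5,"ty":0,"tz":0,"ax":0,"ay":0,"az":0.3},{"tx":-7.5,"ty":0,"tz":0,"ax":0,"ay":0,"az":0.3},{"tx":-7.5,"ty":0,"tz":0,"ax":0,"ay":0,"az":0.3}]'

```text
time: 12.05
tcp_pos: [0.4958, -0.0329, 0.148]
tool_rot: [-0.183, 0.684, 0.682, 0.183]
ft_force: [0.2, 0.2, -0.6]
grip_width: 0.016
grasp_force: 30.0
```

```bash
cat > chk.py <<'E'
from h import *
s=robot.observe(); print(s["tcp_pos"].round(4),s["ft_force"].round(1),s["wrist_torque"].round(2))
M=np.array([.4945,-.134,.102]); u=tz(-.3)
c=robot.camera("scene"); P=cloud(c); b=c["color"].astype(int)
L=(P-M)@u; d=P-M-L[...,None]*u; r=np.linalg.norm(d,axis=-1)
m=(L>.003)&(L<.2)&(r<.022)
for lo in np.arange(-.02,.16,.01):
    k=(L>lo)&(L<lo+.01)&(r<.022)
    if k.sum()>3: print(round(lo,3),k.sum(),d[k].mean(0).round(4),r[k].max().round(3),b[k].mean(0).round(0))
print(rel(*grip_target(M,u,-.3,0)))
E
python3 chk.py
```

```text
[ 0.4958 -0.0329  0.148 ] [ 0.2  0.2 -0.6] [-0.61  0.01  0.04]
-0.02 55 [ 0.0076 -0.0035  0.0059] 0.015 [ 86. 210. 245.]
-0.01 88 [ 0.0068 -0.0029  0.0049] 0.019 [ 81. 191. 230.]
0.0 19 [ 0.0026 -0.0007  0.0011] 0.006 [205. 214. 224.]
0.01 17 [ 0.003  -0.0005  0.0009] 0.005 [239. 243. 248.]
0.02 20 [ 0.0027 -0.0006  0.001 ] 0.006 [228. 234. 243.]
0.03 18 [ 0.0027 -0.0007  0.0012] 0.006 [238. 243. 248.]
0.04 18 [ 0.0025 -0.0004  0.0007] 0.005 [237. 242. 248.]
0.05 20 [ 0.0024 -0.0004  0.0006] 0.006 [231. 236. 244.]
0.06 18 [ 0.0024 -0.0005  0.0008] 0.006 [231. 237. 244.]
0.07 29 [ 0.0112 -0.002   0.0034] 0.018 [ 99. 148. 179.]
0.08 6 [ 0.0082  0.0026 -0.0046] 0.012 [154. 162. 203.]
0.09 7 [ 0.0134  0.0021 -0.0037] 0.022 [160. 169. 194.]
0.1 19 [ 0.0201  0.0001 -0.0004] 0.022 [189. 197. 205.]
0.11 18 [ 0.0192  0.0006 -0.0012] 0.022 [184. 192. 200.]
0.12 4 [ 0.0078  0.0036 -0.0063] 0.012 [167. 176. 209.]
0.15 13 [ 0.0022 -0.0004  0.0007] 0.006 [230. 236. 244.]
(array([-7.16, -0.09, -0.01]), array([-0.1, -0. ,  0.1]))
```

Request:
step_arm --moves '[{"tx":-1,"ty":0,"tz":0,"ax":0,"ay":0,"az":0},{"tx":-2,"ty":0,"tz":0,"ax":0,"ay":0,"az":0},{"tx":-3,"ty":0,"tz":0,"ax":0,"ay":0,"az":0},{"tx":-4,"ty":0,"tz":0,"ax":0,"ay":0,"az":0},{"tx":-5,"ty":0,"tz":0,"ax":0,"ay":0,"az":0},{"tx":-6,"ty":0,"tz":0,"ax":0,"ay":0,"az":0},{"tx":-6,"ty":0,"tz":0,"ax":0,"ay":0,"az":0},{"tx":-6,"ty":0,"tz":0,"ax":0,"ay":0,"az":0}]'

```text
time: 13.1
tcp_pos: [0.4956, -0.085, 0.118]
tool_rot: [-0.183, 0.684, 0.682, 0.183]
ft_force: [0.0, 0.5, -1.4]
grip_width: 0.0157
grasp_force: 30.0
```

```bash
python3 chk.py
```

```text
[ 0.4956 -0.085   0.118 ] [ 0.   0.5 -1.4] [-0.63  0.08 -0.02]
-0.02 55 [ 0.0074 -0.0034  0.0059] 0.015 [ 86. 209. 244.]
-0.01 84 [ 0.0078 -0.0029  0.0049] 0.019 [ 93. 198. 234.]
0.01 17 [ 0.0144  0.0012 -0.0022] 0.018 [107. 154. 183.]
0.03 7 [ 0.0134  0.0023 -0.004 ] 0.022 [151. 159. 191.]
0.04 22 [ 0.0203  0.0003 -0.0007] 0.022 [186. 193. 202.]
0.05 22 [ 0.019   0.0006 -0.0013] 0.022 [184. 192. 201.]
0.06 5 [ 0.0087  0.0031 -0.0054] 0.012 [155. 164. 203.]
0.07 5 [ 0.0093  0.0017 -0.003 ] 0.011 [164. 172. 215.]
0.08 16 [ 0.0019 -0.0006  0.001 ] 0.011 [222. 229. 242.]
0.09 17 [ 0.0026 -0.0006  0.001 ] 0.005 [240. 245. 250.]
0.1 29 [ 0.0036 -0.0012  0.0021] 0.008 [225. 231. 239.]
0.11 6 [ 0.0013 -0.0008  0.0014] 0.005 [199. 208. 221.]
(array([-1.16, -0.09, -0.02]), array([-0.1, -0. ,  0.1]))
```

Free so far, about 12 mm to go. Easing onto the stop.

Request:
step_arm --moves '[{"tx":-0.4,"ty":0,"tz":0,"ax":0,"ay":0,"az":0},{"tx":-0.7,"ty":0,"tz":0,"ax":0,"ay":0,"az":0},{"tx":-0.9,"ty":0,"tz":0,"ax":0,"ay":0,"az":0},{"tx":-1.1,"ty":0,"tz":0,"ax":0,"ay":0,"az":0},{"tx":-1.2,"ty":0,"tz":0,"ax":0,"ay":0,"az":0},{"tx":-1.2,"ty":0,"tz":0,"ax":0,"ay":0,"az":0},{"tx":-1.2,"ty":0,"tz":0,"ax":0,"ay":0,"az":0}]'

```text
time: 14.02
tcp_pos: [0.4955, -0.0946, 0.1124]
tool_rot: [-0.184, 0.684, 0.682, 0.184]
ft_force: [-1.2, 5.0, 6.4]
grip_width: 0.0158
grasp_force: 30.0
```

Request:
step_arm --moves '[{"tx":-0.1,"ty":0,"tz":0,"ax":0,"ay":0,"az":0},{"tx":-0.2,"ty":0,"tz":0,"ax":0,"ay":0,"az":0},{"tx":-0.2,"ty":0,"tz":0,"ax":0,"ay":0,"az":0},{"tx":-0.2,"ty":0,"tz":0,"ax":0,"ay":0,"az":0}]'

```text
time: 14.52
tcp_pos: [0.4957, -0.0947, 0.1122]
tool_rot: [-0.185, 0.683, 0.682, 0.185]
ft_force: [-2.7, 13.9, 17.1]
grip_width: 0.016
grasp_force: 30.0
```

```bash
python3 chk.py|head -8
```

```text
[ 0.4957 -0.0947  0.1122] [-2.7 13.9 17.1] [3.87 0.59 0.19]
-0.02 46 [ 0.0086 -0.0031  0.0052] 0.017 [101. 212. 245.]
-0.01 18 [ 0.0167  0.0009 -0.0017] 0.019 [ 98. 174. 210.]
0.0 15 [ 0.014   0.0019 -0.0034] 0.017 [ 97. 147. 177.]
0.02 6 [ 0.0165  0.0008 -0.0015] 0.022 [168. 176. 195.]
0.03 22 [ 0.0203  0.0002 -0.0005] 0.022 [184. 192. 200.]
0.04 18 [ 0.0184  0.0004 -0.0009] 0.022 [175. 183. 194.]
0.05 4 [ 0.0088  0.0031 -0.0054] 0.011 [138. 147. 199.]
```

The collar is hard on the stop at 22 N and the TCP no longer advances. Drawing it out.

Request:
step_arm --moves '[{"tx":1,"ty":0,"tz":0,"ax":0,"ay":0,"az":0},{"tx":2.5,"ty":0,"tz":0,"ax":0,"ay":0,"az":0},{"tx":4,"ty":0,"tz":0,"ax":0,"ay":0,"az":0},{"tx":5.5,"ty":0,"tz":0,"ax":0,"ay":0,"az":0},{"tx":7,"ty":0,"tz":0,"ax":0,"ay":0,"az":0},{"tx":8.5,"ty":0,"tz":0,"ax":0,"ay":0,"az":0},{"tx":10,"ty":0,"tz":0,"ax":0,"ay":0,"az":0},{"tx":11.5,"ty":0,"tz":0,"ax":0,"ay":0,"az":0},{"tx":13,"ty":0,"tz":0,"ax":0,"ay":0,"az":0},{"tx":14.5,"ty":0,"tz":0,"ax":0,"ay":0,"az":0},{"tx":16,"ty":0,"tz":0,"ax":0,"ay":0,"az":0},{"tx":16,"ty":0,"tz":0,"ax":0,"ay":0,"az":0},{"tx":16,"ty":0,"tz":0,"ax":0,"ay":0,"az":0}]'

```text
time: 16.2
tcp_pos: [0.496, 0.041, 0.1909]
tool_rot: [-0.183, 0.684, 0.682, 0.183]
ft_force: [-0.6, -0.0, -1.3]
grip_width: 0.0155
grasp_force: 30.0
```

```bash
python3 chk.py; python3 - <<'E'
from h import *
d=np.array([0,-1,0]);tip=np.array([.621,.1925,.14]); g=tip-.135*d
R=Rdown(0); print(g, rel(g+R@np.array([-.001,0,.0105])+[0,0,.03],R))
E
```

```text
[0.496  0.041  0.1909] [-0.6 -0.  -1.3] [-0.61  0.09  0.  ]
-0.02 54 [ 0.0074 -0.0034  0.0059] 0.017 [ 86. 210. 244.]
-0.01 94 [ 0.0057 -0.0022  0.0037] 0.02 [ 77. 189. 228.]
0.06 15 [ 0.0026 -0.0006  0.001 ] 0.005 [231. 236. 244.]
0.07 18 [ 0.002  -0.0004  0.0007] 0.007 [205. 211. 222.]
0.08 19 [ 0.0022 -0.0004  0.0008] 0.005 [207. 213. 222.]
0.09 17 [ 0.0027 -0.0006  0.001 ] 0.006 [240. 245. 250.]
0.1 21 [ 0.002  -0.0002  0.0004] 0.005 [228. 234. 242.]
0.11 15 [ 0.0025 -0.0008  0.0014] 0.005 [237. 242. 247.]
0.12 18 [ 0.0025 -0.0004  0.0007] 0.006 [238. 243. 248.]
0.13 21 [ 0.0021 -0.0004  0.0007] 0.005 [228. 233. 240.]
0.14 16 [ 0.0019 -0.0003  0.0006] 0.005 [240. 244. 248.]
0.15 51 [ 0.006  -0.0022  0.0037] 0.018 [105. 160. 189.]
(array([-1.569e+01, -7.000e-02, -1.000e-02]), array([-0.1, -0. ,  0. ]))
[0.621  0.3275 0.14  ] (array([23.22, 12.38, 17.01]), array([  0. , -30. ,  -0.2]))
```

Request:
step_arm --moves '[{"tx":0,"ty":0,"tz":-1,"ax":0,"ay":-7.5,"az":0},{"tx":0,"ty":0,"tz":-2,"ax":0,"ay":-15,"az":0},{"tx":0,"ty":0,"tz":-2,"ax":0,"ay":-22.5,"az":0},{"tx":0,"ty":0,"tz":-2,"ax":0,"ay":-30,"az":-0.2},{"tx":0,"ty":0,"tz":-2,"ax":0,"ay":-30,"az":-0.2},{"tx":0,"ty":0,"tz":-2,"ax":0,"ay":-30,"az":-0.2},{"tx":0,"ty":0,"tz":-2,"ax":0,"ay":-30,"az":-0.2}]'

```text
time: 17.12
tcp_pos: [0.4959, 0.03, 0.2081]
tool_rot: [-0.001, 0.708, 0.706, 0.0]
ft_force: [-0.4, 0.2, -1.6]
grip_width: 0.0156
grasp_force: 30.0
```

```bash
python3 - <<'E'
from h import *
R=Rdown(0); print(robot.observe()["tcp_pos"],rel([.621,.3265,.19],R))
E
```

```text
[0.49592666 0.02997205 0.20812292] (array([29.68, 12.43,  1.84]), array([-0. , -0.1, -0.2]))
```

Request:
step_arm --moves '[{"tx":3,"ty":1.3,"tz":0,"ax":0,"ay":0,"az":0},{"tx":7,"ty":3,"tz":0,"ax":0,"ay":0,"az":0},{"tx":11,"ty":4.7,"tz":0,"ax":0,"ay":0,"az":0},{"tx":15,"ty":6.3,"tz":0.5,"ax":0,"ay":0,"az":0},{"tx":19,"ty":8,"tz":1,"ax":0,"ay":0,"az":0},{"tx":23,"ty":9.7,"tz":1.5,"ax":0,"ay":0,"az":0},{"tx":27,"ty":11.3,"tz":1.8,"ax":0,"ay":0,"az":0},{"tx":29.7,"ty":12.4,"tz":1.8,"ax":0,"ay":0,"az":0},{"tx":29.7,"ty":12.4,"tz":1.8,"ax":0,"ay":0,"az":0},{"tx":29.7,"ty":12.4,"tz":1.8,"ax":0,"ay":0,"az":0},{"tx":29.7,"ty":12.4,"tz":1.8,"ax":0,"ay":0,"az":0}]'

```text
time: 18.5
tcp_pos: [0.6202, 0.3272, 0.1906]
tool_rot: [-0.0, 0.708, 0.707, 0.0]
ft_force: [-0.6, 0.3, -0.0]
grip_width: 0.0157
grasp_force: 30.0
```

Request:
step_arm --moves '[{"tx":0,"ty":0,"tz":2,"ax":0,"ay":0,"az":0},{"tx":0,"ty":0,"tz":4,"ax":0,"ay":0,"az":0},{"tx":0,"ty":0,"tz":6,"ax":0,"ay":0,"az":0},{"tx":0,"ty":0,"tz":6,"ax":0,"ay":0,"az":0},{"tx":0,"ty":0,"tz":6,"ax":0,"ay":0,"az":0},{"tx":0,"ty":0,"tz":6,"ax":0,"ay":0,"az":0}]'

```text
time: 19.25
tcp_pos: [0.6206, 0.3284, 0.1312]
tool_rot: [0.0, 0.707, 0.707, 0.001]
ft_force: [-0.1, 0.3, 0.1]
grip_width: 0.0157
grasp_force: 30.0
```

```bash
python3 - <<'E'
from h import *
s=robot.observe(); print(s["tcp_pos"],s["tool_rot"],s["grasp_force"],s["ft_force"],s["time"],rel([.621,.3265,.1295],Rdown(0)))
c=robot.camera("scene"); P=cloud(c)
m=(abs(P[...,2]-.14)<.012)&(abs(P[...,0]-.621)<.02)&(P[...,1]<.285)&(P[...,1]>.15); q=P[m]
if len(q)>5: print("rod",len(q),q[np.argsort(q[:,1])[:5]].mean(0),cv2.fitLine(q.astype(np.float32),4,0,.01,.01).ravel())
for n,g,a,b in (("y",(.619,.29),.068,.082),("g",(.625,.092),.068,.082),("cup",(.622,.191),.026,.04)):
    m=(P[...,2]>a)&(P[...,2]<b)&(np.hypot(P[...,0]-g[0],P[...,1]-g[1])<.05); k=P[m]
    if len(k)>5: print(n,len(k),cv2.minEnclosingCircle(k[:,:2].astype(np.float32)))
cv2.imwrite("pics/fin.png",cv2.resize(c["color"][80:300,200:420],(600,600)))
E
```

```text
[0.62058339 0.32843769 0.13119294] [2.28706118e-05 7.07222779e-01 7.06990381e-01 7.36452635e-04] 29.999816715717316 [-0.06535643  0.34774153  0.09127832] 19.25 (array([-0.19,  0.04,  0.17]), array([ 0.1, -0.1, -0. ]))
rod 112 [0.62133209 0.19434642 0.139579  ] [0.0081089  0.999906   0.01106087 0.6219651  0.23646058 0.14143495]
y 468 ((0.6181734204292297, 0.28903883695602417), 0.039185043424367905)
g 661 ((0.6263703107833862, 0.09041755646467209), 0.03833585977554321)
cup 127 ((0.6227359771728516, 0.19261251389980316), 0.028871020302176476)
```

View pics/fin.png

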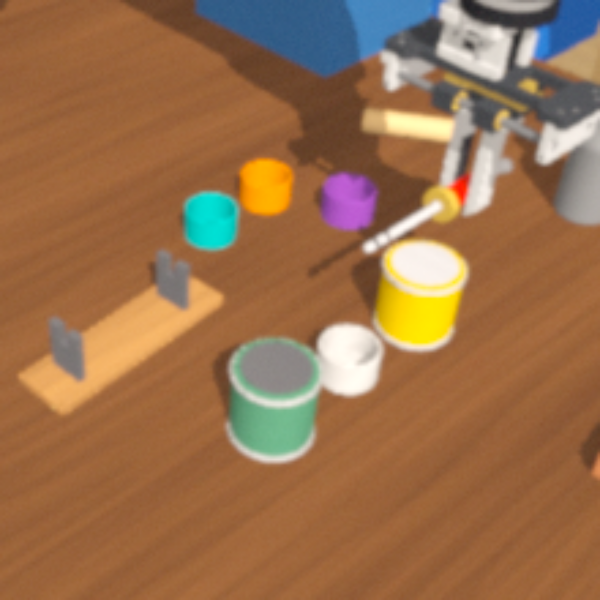

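The rod is level with its tip (370,247) at world (0.621, 0.194, 0.14), right above the cup at (349,358). The tins haven't moved. I'll settle briefly and hand in.

Request:
step_arm --moves '[{"tx":0,"ty":0,"tz":0,"ax":0,"ay":0,"az":0},{"tx":0,"ty":0,"tz":0,"ax":0,"ay":0,"az":0},{"tx":0,"ty":0,"tz":0,"ax":0,"ay":0,"az":0},{"tx":0,"ty":0,"tz":0,"ax":0,"ay":0,"az":0}]'

```text
time: 19.8
tcp_pos: [0.6201, 0.3283, 0.1305]
tool_rot: [-0.0, 0.707, 0.707, 0.0]
ft_force: [0.4, 0.3, -1.0]
grip_width: 0.0158
grasp_force: 30.0
```

```bash
python3 -c "
from plant import robot
print(robot.hand_in())"
```

```text
the job is handed in; nothing more can be done
None
```

Handed in at 19.8 s, with no verdict returned: the cup stands halfway between the tins, the rod was seated on its collar and drawn out, and it is now held level with its tip about 105 mm above the cup.

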